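# Move the inlaid boxes from the drying rack to the carrier, in order

## Task

Move the three inlaid boxes from the wooden drying rack to the grey carrier, one upright in each cradle, keeping their order as counted from the yellow end: the box nearest the yellow end of the drying rack goes nearest the yellow end of the carrier, and so on. One cradle of the carrier, the one with the black floor, is too deep: lay the loose hexagonal wooden spacer flat in it before its box goes in on top, so that all three boxes stand at the same height.

Things in the scene. Friction and masses are not known exactly. Their poses are not given: they have to be found in the camera images.
- red_box: hexagonal inlaid wooden box, closed, 52 mm across flats (60 across corners), 45 mm high, about 140 g, red field with a bone-white star on the lid, red diamonds on the sides. Origin: centre of its underside; z up; two of its six flat sides face its +x and -x, the others every 60 degrees. Starts upright on the floor of one cradle of the wooden drying rack.
- blue_box: hexagonal inlaid wooden box, closed, 52 mm across flats (60 across corners), 45 mm high, about 140 g, blue field with a bone-white star on the lid, blue diamonds on the sides. Origin: centre of its underside; z up; two of its six flat sides face its +x and -x, the others every 60 degrees. Starts upright on the floor of one cradle of the wooden drying rack.
- green_box: hexagonal inlaid wooden box, closed, 52 mm across flats (60 across corners), 45 mm high, about 140 g, green field with a bone-white star on the lid, green diamonds on the sides. Origin: centre of its underside; z up; two of its six flat sides face its +x and -x, the others every 60 degrees. Starts upright on the floor of one cradle of the wooden drying rack.
- spacer: plain bare pale-orange wood hexagonal plate, 52 mm across flats, 10 mm thick, 30 g, lying flat on the bench between the two racks. Origin: centre of its underside; two flat sides face its +x and -x.
- red_start_cradle: fixed wooden cradle of the drying rack in which the red box starts (the three look alike). 82 mm square; origin: centre of its underside, 8 mm above the table; floor 14 mm above the origin; corner angles (4 mm thick, 18 mm long each way) end 22 mm above the origin and leave 46 mm gaps in the middle of all sides; y along the row.
- blue_start_cradle: fixed wooden cradle of the drying rack in which the blue box starts (the three look alike). 82 mm square; origin: centre of its underside, 8 mm above the table; floor 14 mm above the origin; corner angles (4 mm thick, 18 mm long each way) end 22 mm above the origin and leave 46 mm gaps in the middle of all sides; y along the row.
- green_start_cradle: fixed wooden cradle of the drying rack in which the green box starts (the three look alike). 82 mm square; origin: centre of its underside, 8 mm above the table; floor 14 mm above the origin; corner angles (4 mm thick, 18 mm long each way) end 22 mm above the origin and leave 46 mm gaps in the middle of all sides; y along the row.
- drying_rack_yellow_end: yellow bar (82 x 16 mm, 22 high) fixed across one end of the drying rack (wooden board 96 x 290 mm, 8 thick, holding the boxes at the start); a plain wood bar closes the other end. Either end may be the yellow one. Origin: centre of the bar's underside, 8 mm above the table; y along the row, x across it. The cradle centres lie in line 52, 136 and 220 mm from it.
- carrier_yellow_end: yellow bar (82 x 16 mm, 22 high) across one end, either one, of the carrier: the grey, empty rack, built like the drying rack. Origin: centre of the bar's underside, 8 mm above the table; y along the row, x across it. Cradle centres in line 52, 136, 220 mm from it, on the side where the deep cradle lies; two have pale floors 14 mm above this origin, 74 mm square between the corner angles.
- deep_cradle: deep cradle, with a black floor, fixed at any one of the three places of the carrier. 82 mm square; origin: centre of its underside, 8 mm above the table; floor 4 mm above the origin, 10 mm lower than in its neighbours; corner angles as in the others, ending 22 mm above the origin, with 46 mm gaps down to the floor in the middle of all sides for the fingers; y along the row.

How it is judged:
By the outcome, as a careful person would: the job done as asked, in the order asked, and still so for the second after the job is handed in, with the robot touching nothing.
It also fails if it takes over 99 s, if anything falls off the work surface, if the arm or the gripper's body presses on something with over 40 N, if the wrist force passes 120 N, or if a joint passes its speed limit or range.

## Robot

A 6-joint arm with a two-finger parallel gripper is mounted at the origin on the work surface. World frame = base frame: x ahead of the robot, y to its left, z up, the work surface at z = 0. Lengths are in mm, angles in degrees, forces in N, time in s.
With the tool pointing down it reaches from about 300 to 850 mm from the base axis. Payload 4.2 kg.
Tool frame: the origin (TCP) lies midway between the tips of the shut fingers; the grasp point (between the pads) lies 19 mm behind it; z points along the fingers, y is the line along which they close (so a half turn about z gives the same grasp; the last joint's range is limited). The gripper opens to 91 mm and grips with 3 to 60 N. Pads are 32 mm wide; open, the fingers measure 118 mm over their backs; the gripper's body (76 mm by 178 mm) begins 60 mm behind the grasp point.
Start: joints at [-66.979, 18.312, 89.639, -0, 72.044, -1.146], TCP at [235.413, -524.62, 191.976] pointing down, gripper open.
Joint ranges: [-177.97, 177.97], [-48.28, 115.42], [12.27, 149.76], [-77.06, 257.06], [2.81, 150.46], [-146.56, 146.56]. Speed limits (degrees/s): [147.25, 147.25, 180, 180, 180, 180].

## Interface

Orientations are given as [roll, pitch, yaw] about the fixed x, y, z axes, in that order (R = Rz(yaw) Ry(pitch) Rx(roll)).
In Python, from workcell import state, grab_frame, camera_model, job_done gives the robot as it stands.
- The arm moves only by the shell command python3 -m pendant FILE [OPENING] [FORCE], which reads ROWS from the file FILE. ROWS is a JSON list of rows, 1 to 8 of them, each written [[dx, dy, dz], [rx, ry, rz]]: dx, dy, dz in shares of the most that a row can go, 1 being 50 mm, then a rotation vector rx, ry, rz in parts of the range, where 1.0 means pi rad; each row shifts and turns the commanded pose from where the row before left it, along the tool's axes as they then stand; what a row does not reach is not made up. A row lasts 1/10 s, in which the tool goes at most 50 mm and 8.59 degrees, less where a joint would pass 70% of its speed; a pose out of reach is approached as far as the arm can. OPENING is the finger opening in mm, set as the command begins (- or left out keeps the last). The fingers move at their own pace and stop on an object; FORCE is the grip in N (left out, the last holds). Time passes only in rows, so rows that do not move let the fingers close. It prints the time, the measured TCP pose, the force, the opening and the grip force at its end. No shift or turn number may pass 1 either way. Input that does not fit is refused with a message, and nothing moves.
- state(): the state, without advancing time (a new reading comes with each control period).
- grab_frame(name): name is "scene" or "top" or "wrist"; returns the picture (384x512x3 uint8, blue, green, red); there is no depth.
- camera_model(name): a dict with "fx", "fy", "cx", "cy" (pixels), "T" (4x4, takes a point from camera to world coordinates). Camera axes: x right, y up, looking along -z (the intrinsics and any distortion apply to the point x, -y, -z); pixel columns grow to the right and rows downward; lengths in mm; the calibration is good to about 2 mm. The wrist camera is an equidistant fisheye: a pixel r from the principal point sees the ray r / f radians off the axis. A picture is of the moment at which its call begins: read the wrist's pose just before it. camera_model takes no time and is no camera call; for the wrist camera it gives the pose at the moment of the call.
- job_done(): hands the job in; it is judged then, once.
The state is a dict: "time_s": time; "qpos": joint angles; "qvel": joint speeds; "effort": joint torques, N m; "ee_pos": TCP position; "ee_rot": TCP orientation; "force": force on the tool from outside, world axes, zero at the start; "torque": the same for the moment, N m; "gripper_width": finger opening in mm; "gripper_force": force on a finger pad.
Only numpy, scipy, OpenCV 4.12 (cv2) and the standard library are available. Lean on these libraries where they do the work, as an engineer would, in place of code of your own. Each camera call takes 0.05 s, during which the arm holds its last target. There are 200 camera calls.

## Working session

There is one attempt and no reset: what is moved stays moved. The work goes in short steps, Python scripts to look and compute and a shell command to move; the robot and the scene stay as the last step left them, time stands still between calls to the robot, and variables do not carry over. Pictures are saved under pics/ and viewed, at most 14 in all, crops included, and the job is handed in when it is done.

```bash
mkdir -p pics; ls; python3 - <<'E'
from workcell import *
import cv2,numpy as np
s=state();print(s)
for n in("top","scene","wrist"):
    m=camera_model(n);print(n,{k:(np.round(v,3).tolist() if k=="T" else v) for k,v in m.items()})
    cv2.imwrite(f"pics/{n}0.png",grab_frame(n))
E
```

```text
pics
{'time_s': 0.0, 'qpos': array([-6.69768766e+01,  1.83521795e+01,  8.97063920e+01, -1.13679742e-03,
        7.20435048e+01, -1.14579292e+00]), 'qvel': array([ 0.11754773, -0.07664727, -0.11716508, -0.0141282 ,  0.00744996,
       -0.15419844]), 'effort': array([-2.23408456e-04, -4.12470281e+01, -2.31973922e+01,  7.26439850e-02,
        4.56112053e-02, -1.24015646e-04]), 'ee_pos': array([ 235.20444934, -524.09900549,  191.11501336]), 'ee_rot': array([-1.79897922e+02, -9.60587514e-04,  2.41692669e+01]), 'force': array([-0.29927496, -0.19549936, -0.51062924]), 'torque': array([ 0.0264932 , -0.04902331,  0.04482744]), 'gripper_force': 0.0, 'gripper_width': 91.15015775441093}
top {'fx': 373.9477751763444, 'fy': 373.9477751763444, 'cx': 257.7914135429611, 'cy': 192.09800521984977, 'T': [[0.027, 0.999, -0.044, 464.704], [-0.999, 0.028, 0.028, 11.015], [0.029, 0.044, 0.999, 1047.797], [0.0, 0.0, 0.0, 1.0]]}
scene {'fx': 449.015246268595, 'fy': 449.015246268595, 'cx': 258.8098300335963, 'cy': 195.91728019142315, 'T': [[0.755, -0.541, 0.37, 931.393], [0.655, 0.636, -0.408, -421.387], [-0.014, 0.551, 0.835, 944.705], [0.0, 0.0, 0.0, 1.0]]}
wrist {'fx': 297.3186396354542, 'fy': 297.3186396354542, 'cx': 258.02119869820405, 'cy': 191.09640025379463, 'T': [[0.409, 0.881, 0.237, 302.687], [-0.912, 0.396, 0.105, -495.143], [-0.002, -0.259, 0.966, 385.011], [0.0, 0.0, 0.0, 1.0]]}
```

View pics/top0.png

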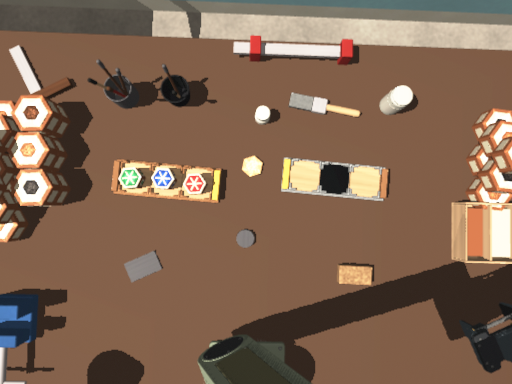

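View pics/scene0.png

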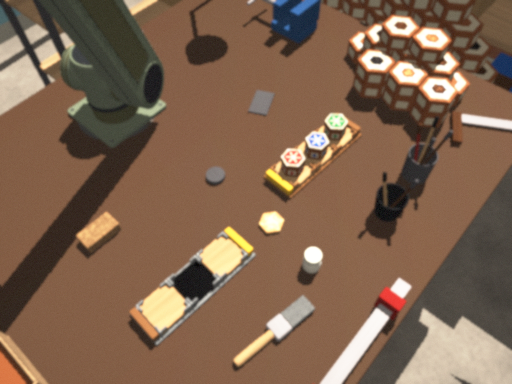

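The drying rack's yellow end is at its right in the top view (217,185), with red (195,183), blue (163,178) and green (130,178) counting from it. The carrier's yellow end is at its left (287,173), with the black deep cradle in the middle (335,178). The spacer is at (252,166).

```bash
cat > h.py <<'E'
import numpy as np,cv2
from workcell import *
from scipy.spatial.transform import Rotation as R
def ray(m,uv,fish=False):
    a=(uv[0]-m["cx"])/m["fx"];b=(uv[1]-m["cy"])/m["fy"]
    if fish:
        r=np.hypot(a,b)+1e-12;d=np.array([a/r*np.sin(r),-b/r*np.sin(r),-np.cos(r)])
    else: d=np.array([a,-b,-1.])
    T=np.array(m["T"]);d=T[:3,:3]@d
    return T[:3,3],d/np.linalg.norm(d)
def plane(m,uv,z,fish=False):
    o,d=ray(m,uv,fish);return o+d*(z-o[2])/d[2]
def meet(rs):
    A=np.zeros((3,3));b=np.zeros(3)
    for o,d in rs:
        P=np.eye(3)-np.outer(d,d);A+=P;b+=P@o
    p=np.linalg.solve(A,b)
    return p,max(np.linalg.norm(np.cross(p-o,d)) for o,d in rs)
def togo(x,y,z,yaw):
    "tool-axes shift and turn from the present commanded pose to TCP x y z, pointing down, yaw of tool x"
    s=state();Rt=R.from_euler("xyz",s["ee_rot"],degrees=True);G=R.from_euler("xyz",[180,0,yaw],degrees=True)
    print("go",np.round(Rt.inv().apply(np.array([x,y,z])-s["ee_pos"]),1),"rot",np.round((Rt.inv()*G).as_rotvec(degrees=True),1))
E
python3 - <<'E'
from h import *
px={"red":[(195,183),(292,159),67],"blue":[(163,178),(317,139),67],"green":[(130,178),(336,121),67],"spacer":[(252,166),(272,222),10],"deep":[(335,178),(194,281),12]}
t,s=camera_model("top"),camera_model("scene")
for k,(a,b,z) in px.items(): 
    p,e=meet([ray(t,a),ray(s,b)]);print(k,p.round(1),round(e,1),plane(t,a,z).round(1),plane(s,b,z).round(1))
for a in((217,185),(287,173)):print(plane(t,a,30).round(1))
togo(450,-100,300,0);print(state()["ee_pos"])
E
```

```text
red [528.3 149.8  56.8] 0.1 [527.5 148.3  67. ] [533.  143.4  67. ]
blue [539.7 233.5  66.6] 2.1 [538.2 231.9  67. ] [541.2 235.   67. ]
green [537.7 321.   59.7] 2.0 [535.7 317.2  67. ] [542.  316.6  67. ]
spacer [585.6   1.4   1.7] 2.2 [ 5.831e+02 -1.000e-01  1.000e+01] [590.2  -0.7  10. ]
deep [ 556.8 -231.1   15.3] 1.4 [ 556.2 -232.9   12. ] [ 556.5 -229.4   12. ]
[526.1  93.8  30. ]
[564.5 -96.2  30. ]
go [ 369.6 -299.3 -108.3] rot [-0.1  0.  24.2]
[ 235.24811731 -524.24487553  191.31415702]
```

View pics/wrist0.png

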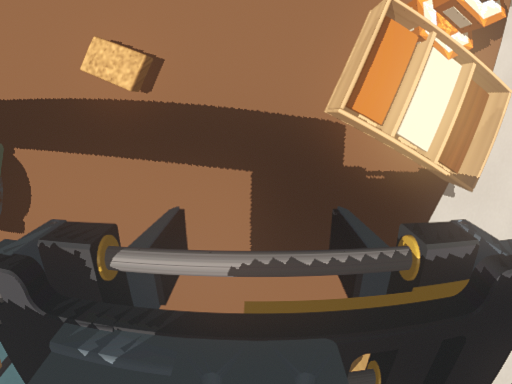

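The wrist view has its usable area in rows 0-220. The fingers stand at (160,255) and (360,255), so I will view objects ahead of the tool's +x.

```bash
python3 -c "
from h import *
togo(556,-325,260,24.17)"
```

```text
go [374.2 -50.6 -68.6] rot [-0.1 -0.  -0. ]
```

Units first: shifts go in shares of 50 mm and turns go in shares of pi rad. So 47 mm is 0.94, 46 mm is 0.92.

```bash
echo '[[[0.94,-0.12,-0.18],[0,0,0]],[[0.94,-0.12,-0.18],[0,0,0]],[[0.94,-0.12,-0.18],[0,0,0]],[[0.94,-0.12,-0.18],[0,0,0]],[[0.94,-0.12,-0.18],[0,0,0]],[[0.94,-0.12,-0.16],[0,0,0]],[[0.92,-0.14,-0.16],[0,0,0]],[[0.92,-0.14,-0.16],[0,0,0]]]' > rows.txt && python3 -m pendant rows.txt
echo '[[[0,0,0],[0,0,-0.0461]],[[0,0,0],[0,0,-0.0461]],[[0,0,0],[0,0,-0.0461]],[[0,0,0],[0,0,-0.0461]],[[0,0,0],[0,0,-0.0461]],[[0,0,0],[0,0,-0.0461]],[[0,0,0],[0,0,-0.0461]],[[0,0,0],[0,0,-0.0444]]]' > rows.txt && python3 -m pendant rows.txt
echo '[[[0,0,0],[0,0,0]],[[0,0,0],[0,0,0]]]' > rows.txt && python3 -m pendant rows.txt
cat > snap.py <<'E'
import sys,pickle
from h import *
m=camera_model("wrist");f=grab_frame("wrist");n=sys.argv[1]
cv2.imwrite(f"pics/{n}.png",f);pickle.dump((m,f),open(f"{n}.pkl","wb"));s=state();print(s["ee_pos"].round(1),s["ee_rot"].round(2),s["qpos"].round(0))
E
python3 snap.py c1
```

```text
time_s: 0.95
ee_pos: [557.5, -324.6, 261.0]
ee_rot: [-180.0, 0.0, 24.2]
force: [0.6, -0.4, -0.8]
gripper_width: 91.3
gripper_force: 0.0
time_s: 1.75
ee_pos: [556.0, -325.8, 260.5]
ee_rot: [-180.0, -0.0, 90.6]
force: [0.3, -0.3, -0.3]
gripper_width: 91.3
gripper_force: 0.0
time_s: 1.95
ee_pos: [556.1, -325.8, 260.7]
ee_rot: [-180.0, -0.0, 90.1]
force: [0.6, -0.4, 0.0]
gripper_width: 91.2
gripper_force: 0.0
[ 556.1 -325.8  260.7] [-1.7998e+02 -1.0000e-02  9.0130e+01] [-31.  23.  73.  -0.  84. -32.]
```

View pics/c1.png

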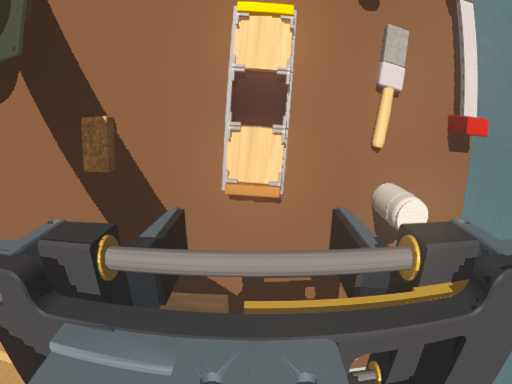

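The view shows the whole carrier: pale floors at about (263,43) and (255,155), the black floor at (259,98) and the yellow bar at (266,8). I will take a second view for the heights, then go on to the spacer and boxes.

To row units: 45 mm is 0.9.

```bash
echo '[[[0.9,0,0],[0,0,0]],[[0.9,0,0],[0,0,0]],[[0,0,0],[0,0,0]],[[0,0,0],[0,0,0]]]' > rows.txt && python3 -m pendant rows.txt >/dev/null; python3 snap.py c2
echo '[[[0.94,0,0],[0,0,0]],[[0.96,0,0],[0,0,0]],[[0.96,0,0],[0,0,0]],[[0,0,0],[0,0,0]],[[0,0,0],[0,0,0]]]' > rows.txt && python3 -m pendant rows.txt >/dev/null; python3 snap.py s1
echo '[[[0.94,0,0],[0,0,0]],[[0.96,0,0],[0,0,0]],[[0,0,0],[0,0,0]],[[0,0,0],[0,0,0]]]' > rows.txt && python3 -m pendant rows.txt >/dev/null; python3 snap.py b1
echo '[[[0.9,0,0],[0,0,0]],[[0.9,0,0],[0,0,0]],[[0.9,0,0],[0,0,0]],[[0,0,0],[0,0,0]],[[0,0,0],[0,0,0]]]' > rows.txt && python3 -m pendant rows.txt >/dev/null; python3 snap.py b2
python3 -c "
import cv2,numpy as np
a=[cv2.imread(f'pics/{n}.png')[:225,100:400] for n in('c2','s1','b1','b2')]
cv2.imwrite('pics/m1.png',np.vstack([np.hstack(a[:2]),np.hstack(a[2:])]))"
```

```text
[ 555.9 -236.2  261.2] [1.7998e+02 6.0000e-02 9.0240e+01] [-24.  19.  79.  -0.  82. -24.]
[555.4 -94.2 260.9] [1.7999e+02 6.0000e-02 9.0200e+01] [-11.  15.  84.  -0.  81. -11.]
[5.550e+02 3.000e-01 2.608e+02] [-1.800e+02  7.000e-02  9.017e+01] [-1. 14. 85. -0. 80. -1.]
[554.5 135.2 260.7] [-1.7999e+02  7.0000e-02  9.0160e+01] [13. 16. 83. -0. 81. 12.]
```

View pics/m1.png

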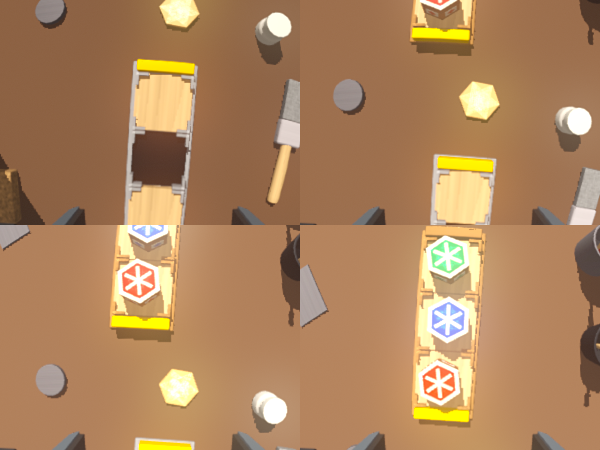

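To row units: 45 mm is 0.9, 35 mm is 0.7.

```bash
echo '[[[0.9,0,0],[0,0,0]],[[0.7,0,0],[0,0,0]],[[0,0,0],[0,0,0]],[[0,0,0],[0,0,0]]]' > rows.txt && python3 -m pendant rows.txt >/dev/null; python3 snap.py b3
cat > meas.py <<'E'
from h import *
import pickle
def load(n): return pickle.load(open(n+".pkl","rb"))
H={"red":((0,8),(172,180)),"green":((45,85),),"blue":((100,130),),"yellow":((24,32),),"pale":((12,24),)}
def mask(f,c,smin,vmin):
    h=cv2.cvtColor(f,cv2.COLOR_BGR2HSV)
    m=sum((cv2.inRange(h,(a,smin,vmin),(b,255,255)) for a,b in H[c]))
    m[222:]=0
    return m
def blobs(m,close,amin,amax):
    m=cv2.morphologyEx(m,cv2.MORPH_CLOSE,np.ones((close,close)))
    cs,_=cv2.findContours(m,cv2.RETR_EXTERNAL,cv2.CHAIN_APPROX_NONE)
    out=[]
    for c in cs:
        c=cv2.convexHull(c);a=cv2.contourArea(c)
        x,y,w,h=cv2.boundingRect(c)
        if amin<a<amax and y>1: out.append(c)
    return out
def cen(c): M=cv2.moments(c);return np.array([M["m10"],M["m01"]])/M["m00"]
def hexyaw(m,c,z):
    P=np.array([plane(m,p,z,True)[:2] for p in c[:,0].astype(float)])
    Q=[]
    P=np.vstack([np.linspace(P[i-1],P[i],20,endpoint=False) for i in range(len(P))])
    # weight by arc length using even resampling
    d=np.r_[0,np.cumsum(np.linalg.norm(np.diff(P,axis=0),axis=1))];s=np.linspace(0,d[-1],720,endpoint=False)
    P=np.c_[np.interp(s,d,P[:,0]),np.interp(s,d,P[:,1])]
    (cx,cy)=(P.max(0)+P.min(0))/2; ctr=P.mean(0);q=P-ctr;th=np.arctan2(q[:,1],q[:,0]);r=np.hypot(*q.T)
    a=np.angle(np.sum(r*np.exp(6j*th)));return ctr,(np.degrees(a)+180)/6%60,r.max()  # yaw of a flat normal
E
python3 - <<'E'
from meas import *
for col in("red","blue","green"):
    rs=[]
    for n in("b1","b2","b3"):
        m,f=load(n)
        for c in blobs(mask(f,col,90,70),5,350,1400):
            u=cen(c)
            if not 150<u[0]<320: continue
            ctr,yaw,r=hexyaw(m,c,67);print(col,n,u.round(1),cv2.contourArea(c),ctr.round(1),round(yaw,1),round(r,1))
            rs.append(ray(m,u,True))
    if len(rs)>1:
        p,e=meet(rs);print("  ",p.round(1),round(e,1))
for col,z in(("yellow",30),("pale",22)):
    for n in("c1","c2","s1","b1","b2","b3"):
        m,f=load(n)
        for c in blobs(mask(f,col,100,150),3,300,6000):
            u=cen(c);print(col,n,u.round(1),cv2.contourArea(c),plane(m,u,z,True).round(1))
E
```

```text
[554.1 215.  260.8] [-1.7999e+02  7.0000e-02  9.0150e+01] [20. 18. 80. -0. 82. 20.]
red b1 [238.   55.2] 821.0 [529.4 150.1] 4.4 23.4
red b2 [238.2 155.8] 707.0 [529.1 151.4] 3.4 24.0
red b3 [238.7 210.8] 450.0 [528.2 154.5] 6.4 23.0
   [528.3 151.4  57.2] 0.9
blue b2 [247.6  94.3] 789.0 [541.4 232.5] 56.2 22.6
blue b3 [247.7 152.9] 605.5 [541.2 234.7] 57.7 23.5
   [540.8 233.4  52.7] 0.1
green b2 [247.   31.1] 750.0 [540.2 317.8] 6.6 23.1
green b3 [247.   90.2] 812.5 [540.3 317.6] 6.3 22.8
   [540.4 317.5  67.6] 0.0
yellow c2 [265.4  65.9] 594.0 [566.3 -94.9  30. ]
yellow s1 [264.7 163.7] 631.0 [565.8 -94.1  30. ]
yellow s1 [240.7  33.3] 558.5 [530.8  95.7  30. ]
yellow b1 [240.4  97.2] 633.0 [530.6  96.   30. ]
yellow b2 [240.8 188.9] 633.5 [529.9  97.3  30. ]
pale c1 [383.1 117.6] 739.5 [ 747.5 -252.8   22. ]
pale c2 [293.1 207. ] 458.5 [ 611.1 -304.4   22. ]
pale c2 [254.9 204.2] 1749.0 [ 552.2 -300.2   22. ]
pale c2 [379.3 174. ] 695.5 [ 747.7 -250.5   22. ]
pale c2 [263.   99.9] 3310.0 [ 563.4 -143.8   22. ]
pale s1 [ 18.5 214.6] 411.5 [  75.3 -188.6   22. ]
pale s1 [260.7 190.3] 2708.5 [ 560.4 -136.1   22. ]
pale b3 [240.2 196.8] 421.0 [527.9 162.4  22. ]
```

```bash
python3 - <<'E'
from meas import *
H["pale"]=((10,26),)
V={}
for n in("c1","c2","s1","b1"):
    m,f=load(n);hsv=cv2.cvtColor(f,cv2.COLOR_BGR2HSV)
    k={"c1":[(263,43),(255,155)],"c2":[(263,100)],"s1":[(279,100)],"b1":[(279,163)]}[n]
    print(n,[hsv[v,u].tolist() for u,v in k])
    mk=cv2.inRange(hsv,(10,60,185),(30,255,255));mk[222:]=0
    for c in blobs(mk,3,250,6000):
        u=cen(c)
        if not 200<u[0]<330: continue
        rc=cv2.minAreaRect(c);z=22 if cv2.contourArea(c)>1500 and u[0]<275 else 10
        ctr,yaw,r=hexyaw(m,c,z)
        print("  ",u.round(1),cv2.contourArea(c),"rect",np.round(rc[0],1),np.round(rc[1],1),round(rc[2],1),plane(m,rc[0],z,True).round(1),"hex",ctr.round(1),round(yaw,1),round(r,1))
mt,mc=camera_model("top"),load("b2")[0]
print("red",meet([ray(load("b1")[0],(238,55.2),True),ray(mc,(238.2,155.8),True)])[0].round(1))
E
```

```text
c1 [[18, 112, 255], [18, 116, 253]]
   [254.  161.7] 3649.5 rect [254.1 160.8] [56.5 68.7] 3.6 [ 550.9 -323.2   22. ] hex [ 550.4 -327.6] 24.0 62.6
   [262.4  42.6] 2774.0 rect [262.4  42.1] [57.8 53.1] 3.4 [ 562.7 -147.9   22. ] hex [ 562.8 -147.9] 59.8 50.1
c2 [[18, 115, 253]]
   [254.8 204.7] 1717.0 rect [255.  203.5] [35. 54.] 90.0 [ 552.4 -299.    22. ] hex [ 551.7 -302.9] 0.4 48.3
   [263.1  94.6] 3958.0 rect [263.   95.3] [58.2 70.7] 4.4 [ 563.3 -137.1   22. ] hex [ 563.7 -134.4] 27.7 63.8
s1 [[30, 21, 255]]
   [263.6 187.8] 3657.0 rect [264.1 188.6] [58.  66.8] 3.2 [ 565.5 -133.5   22. ] hex [ 564.5 -133.8] 26.2 63.3
   [278.9  99.9] 1138.5 rect [278.8  99.9] [36.9 39.8] 42.0 [586.4  -1.   10. ] hex [586.8  -1.1] 19.9 30.8
b1 [[30, 21, 255]]
red [528.8 151.   60.5]
```

```bash
python3 - <<'E'
from meas import *
m,f=load("b1");g=cv2.inRange(f,(60,150,190),(255,255,255))
roi=np.zeros_like(g);roi[130:200,250:315]=255;g&=roi
c=max(blobs(g,3,200,3000),key=cv2.contourArea);u=cen(c);print(u,cv2.contourArea(c),hexyaw(m,c,10))
ms,fs=load("s1");gs=cv2.inRange(fs,(60,150,190),(255,255,255));roi[:]=0;roi[70:130,250:315]=255;gs&=roi
cs=max(blobs(gs,3,200,3000),key=cv2.contourArea);us=cen(cs);print(us,cv2.contourArea(cs),hexyaw(ms,cs,10))
print(meet([ray(m,u,True),ray(ms,us,True)]))
# yellow bar height of the carrier, drying rack
for a,b in((("c2",(265.4,65.9)),("s1",(264.7,163.7))),(("s1",(240.7,33.3)),("b1",(240.4,97.2)))):
    print("bar",meet([ray(load(n)[0],p,True) for n,p in(a,b)]))
# pale floors: near one in c1/c2 and first one in c1/c2 by narrower hue, no closing
for n in("c1","c2","s1"):
    m,f=load(n);hs=cv2.cvtColor(f,cv2.COLOR_BGR2HSV);g=cv2.inRange(hs,(15,80,215),(21,150,255));g[222:]=0
    g=cv2.morphologyEx(g,cv2.MORPH_OPEN,np.ones((5,5)))
    for c in blobs(g,5,1000,6000):
        rc=cv2.minAreaRect(c);print(n,np.round(rc[0],1),np.round(rc[1],1),round(rc[2],1),plane(m,rc[0],22,True).round(1))
m,f=load("c1");hs=cv2.cvtColor(f,cv2.COLOR_BGR2HSV)
print(hs[60:205:6,258].tolist())
E
```

```text
[279.16128659 166.20988083] 1440.5 (array([587.98452134,  -7.93445488]), np.float64(14.715209768746194), np.float64(41.56606064923254))
[278.8917264   99.92502987] 1116.0 (array([586.72366993,  -1.0761685 ]), np.float64(19.92141987504198), np.float64(30.41341581556014))
(array([585.35212036,  -2.23682028,  36.15854462]), np.float64(0.6291077448188707))
bar (array([566.14408773, -94.52236385,  27.52928885]), np.float64(0.25108307209238073))
bar (array([530.6184798 ,  95.92442316,  29.40802383]), np.float64(0.11150997730129525))
c1 [254.5 154.5] [55. 55.] 90.0 [ 551.5 -313.9   22. ]
c1 [262.4  42. ] [56.8 52.9] 3.6 [ 562.7 -147.7   22. ]
c2 [254.5 204. ] [34. 53.] 90.0 [ 551.6 -299.8   22. ]
c2 [262.6 102.4] [57.1 55.8] 4.4 [ 562.8 -147.4   22. ]
s1 [258.5 196. ] [50. 39.] 90.0 [ 557.1 -145.1   22. ]
[[18, 114, 254], [18, 113, 255], [9, 132, 104], [9, 115, 104], [8, 110, 100], [9, 115, 95], [8, 110, 93], [8, 114, 92], [10, 119, 92], [9, 125, 94], [9, 129, 99], [12, 68, 158], [18, 113, 252], [18, 114, 254], [18, 114, 255], [18, 114, 255], [19, 112, 255], [19, 112, 255], [19, 112, 255], [18, 113, 255], [18, 114, 254], [15, 163, 193], [15, 159, 213], [11, 145, 104], [12, 134, 152]]
```

The drying rack and carrier positions agree well between views. Cradle centres are about (562.7,-147), (557.1,-230.6) and (551.6,-314), with the row turned -3.8°. Next I go over the spacer.

To row units: -36 mm is -0.72, 5.4 mm is 0.108, -8.5 degrees / 180 = -0.0472.

```bash
echo '[[[-0.72,0.108,0.6],[0,0,0]],[[-0.72,0.108,0.6],[0,0,0]],[[-0.72,0.108,0.6],[0,0,0]],[[-0.72,0.108,0.6],[0,0,0]],[[-0.72,0.108,0.6],[0,0,0]],[[-0.72,0.108,0.6],[0,0,0]],[[0,0,0],[0,0,-0.0472]],[[0,0,0],[0,0,-0.0472]]]' > rows.txt && python3 -m pendant rows.txt 76 20 >/dev/null
echo '[[[0,0,0],[0,0,-0.0156]],[[0,0,0],[0,0,0]],[[0,0,0],[0,0,0]]]' > rows.txt && python3 -m pendant rows.txt; python3 -c "
from h import *
togo(586.6,-1.1,3,109.9)"
```

```text
time_s: 5.55
ee_pos: [586.9, -0.1, 81.2]
ee_rot: [180.0, 0.0, 109.9]
force: [-0.7, -0.5, -0.5]
gripper_width: 76.4
gripper_force: 0.0
go [-0.8 -0.6 78.2] rot [ 0.  0. -0.]
```

To row units: 26 mm is 0.52, 20 mm is 0.4.

```bash
echo '[[[-0.02,0,0.52],[0,0,0]],[[0,0,0.52],[0,0,0]],[[0,0,0.4],[0,0,0]],[[0,0,0.12],[0,0,0]],[[0,0,0],[0,0,0]],[[0,0,0],[0,0,0]]]' > rows.txt && python3 -m pendant rows.txt
echo '[[[0,0,0],[0,0,0]],[[0,0,0],[0,0,0]],[[0,0,0],[0,0,0]],[[0,0,0],[0,0,0]],[[0,0,0],[0,0,0]],[[0,0,0],[0,0,0]]]' > rows.txt && python3 -m pendant rows.txt 40 20
echo '[[[0,0,-0.6],[0,0,0]],[[0,0,-0.8],[0,0,0]],[[0,0,0],[0,0,0]],[[0,0,0],[0,0,0]]]' > rows.txt && python3 -m pendant rows.txt; python3 snap.py g1;python3 -c "
from h import *
togo(557.1,-230.6,60,86.2)"
```

```text
time_s: 6.15
ee_pos: [588.3, 0.1, 3.9]
ee_rot: [179.9, 0.0, 110.0]
force: [0.4, -0.3, -0.0]
gripper_width: 75.5
gripper_force: 0.0
time_s: 6.75
ee_pos: [587.4, 0.3, 3.0]
ee_rot: [-180.0, 0.0, 110.1]
force: [0.4, 0.4, -0.8]
gripper_width: 39.8
gripper_force: 0.0
time_s: 7.15
ee_pos: [587.8, 0.3, 73.8]
ee_rot: [179.9, 0.0, 110.1]
force: [0.2, 0.2, -0.3]
gripper_width: 40.1
gripper_force: 0.0
[5.868e+02 3.000e-01 7.260e+01] [-1.7996e+02 -1.0000e-02  1.1007e+02] [ -1.  25.  98.  -0.  57. -21.]
go [-206.7 -107.2   12.6] rot [-0.  -0.  23.9]
```

View pics/g1.png

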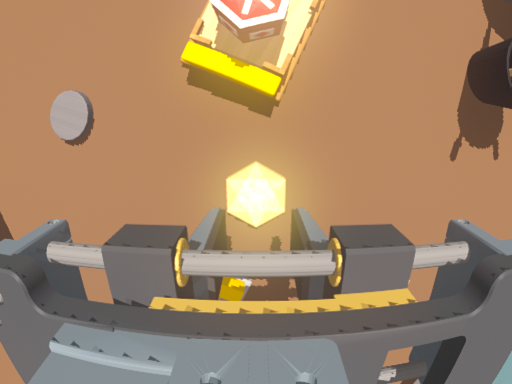

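The spacer was missed: it now lies at (256,195), ahead of the fingers, which shut to 40 mm. I will measure it again.

```bash
python3 - <<'E'
from meas import *
m,f=load("g1");mk=cv2.inRange(cv2.cvtColor(f,cv2.COLOR_BGR2HSV),(20,20,225),(32,255,255));mk[235:]=0;mk[:140]=0
for c in blobs(mk,3,400,9000):
    print(cen(c),cv2.contourArea(c),[np.round(x,1) for x in hexyaw(m,c,10)])
t=camera_model("top");f=grab_frame("top")
mk=cv2.inRange(f,(60,130,170),(255,255,255));mk[:,:235]=0;mk[:,275:]=0;mk[:140]=0;mk[205:]=0
for c in blobs(mk,3,60,900): print("top",cen(c),cv2.contourArea(c),plane(t,cen(c),10))
# finger-tip pixel expected for TCP height
s=state();T=np.linalg.inv(np.array(m["T"]));p=T[:3,:3]@s["ee_pos"]+T[:3,3];r=np.arctan2(np.hypot(p[0],p[1]),-p[2]);d=np.array([p[0],-p[1]])/np.hypot(p[0],p[1]);print("tcp px",np.array([m["cx"],m["cy"]])+m["fx"]*r*d)
E
```

```text
[255.49604754 194.15925221] 2888.5 [array([586.5,  -1. ]), np.float64(19.9), np.float64(30.3)]
top [240.8696845  199.38134431] 121.5 [489.30340907  28.17553344  10.        ]
top [258.32591494 145.08061325] 337.0 [642.3351247  -16.20357325  10.        ]
tcp px [255.29453579 217.47405781]
```

The spacer has not moved: (586.5,-1.0), yaw 19.9. The open fingers' tips evidently sit higher than the shut-finger TCP, and they passed above it. I will descend with a narrower opening, feeling for the bench.

```bash
echo '[[[-0.024,0.018,0],[0,0,0]],[[0,0,0.6],[0,0,0]],[[0,0,0.6],[0,0,0]],[[0,0,0.2],[0,0,0]],[[0,0,0],[0,0,0]],[[0,0,0],[0,0,0]]]' > rows.txt && python3 -m pendant rows.txt 60 20 | egrep 'ee_pos|force|width'
echo '[[[0,0,0.04],[0,0,0]],[[0,0,0],[0,0,0]]]' > rows.txt && python3 -m pendant rows.txt| egrep 'ee_pos|^force'
echo '[[[0,0,0.04],[0,0,0]],[[0,0,0],[0,0,0]]]' > rows.txt && python3 -m pendant rows.txt| egrep 'ee_pos|^force'
echo '[[[0,0,0.04],[0,0,0]],[[0,0,0],[0,0,0]]]' > rows.txt && python3 -m pendant rows.txt| egrep 'ee_pos|^force'
```

```text
ee_pos: [589.3, -0.5, 3.4]
force: [-0.2, 0.5, -0.1]
gripper_width: 60.0
gripper_force: 0.0
ee_pos: [589.4, -0.5, 1.9]
force: [-0.1, -0.6, -0.1]
ee_pos: [588.7, -0.5, -0.8]
force: [-1.1, 0.0, 0.2]
ee_pos: [588.4, -0.5, -3.3]
force: [-0.6, -0.5, 0.3]
```

To row units: 2 mm is 0.04, -1.8 mm is -0.036.

```bash

echo '[[[0,-0.036,0.04],[0,0,0]],[[0,0,0],[0,0,0]]]' > rows.txt && python3 -m pendant rows.txt| egrep 'ee_pos|^force'
echo '[[[0,0,0.03],[0,0,0]],[[0,0,0],[0,0,0]]]' > rows.txt && python3 -m pendant rows.txt| egrep 'ee_pos|^force'
echo '[[[0,0,0.03],[0,0,0]],[[0,0,0],[0,0,0]]]' > rows.txt && python3 -m pendant rows.txt| egrep 'ee_pos|^force'
```

```text
ee_pos: [586.4, -1.2, -5.4]
force: [-0.6, 1.2, -0.1]
ee_pos: [586.8, -1.1, -6.8]
force: [-0.6, -0.4, -0.4]
ee_pos: [586.8, -1.1, -8.3]
force: [-0.1, 0.7, 0.1]
```

To row units: 1.5 mm is 0.03.

```bash

echo '[[[0,0,0.03],[0,0,0]],[[0,0,0],[0,0,0]]]' > rows.txt && python3 -m pendant rows.txt| egrep 'ee_pos|^force'
echo '[[[0,0,0.03],[0,0,0]],[[0,0,0],[0,0,0]]]' > rows.txt && python3 -m pendant rows.txt| egrep 'ee_pos|^force'
echo '[[[0,0,0.03],[0,0,0]],[[0,0,0],[0,0,0]]]' > rows.txt && python3 -m pendant rows.txt| egrep 'ee_pos|^force'
```

```text
ee_pos: [586.8, -1.1, -9.8]
force: [0.2, 0.4, -0.2]
ee_pos: [586.8, -1.1, -11.3]
force: [-0.2, 0.2, 1.1]
ee_pos: [586.8, -1.1, -12.7]
force: [-0.7, -0.0, -0.4]
```

```bash

echo '[[[0,0,0],[0,0,0]],[[0,0,0],[0,0,0]],[[0,0,0],[0,0,0]],[[0,0,0],[0,0,0]],[[0,0,0],[0,0,0]]]' > rows.txt && python3 -m pendant rows.txt 45 15; python3 -c "
from h import *
cv2.imwrite('pics/w2.png',grab_frame('wrist'))"
```

```text
time_s: 10.15
ee_pos: [586.9, -1.1, -12.6]
ee_rot: [-180.0, 0.0, 110.1]
force: [0.1, -0.0, -0.5]
gripper_width: 50.6
gripper_force: 14.9
```

View pics/w2.png

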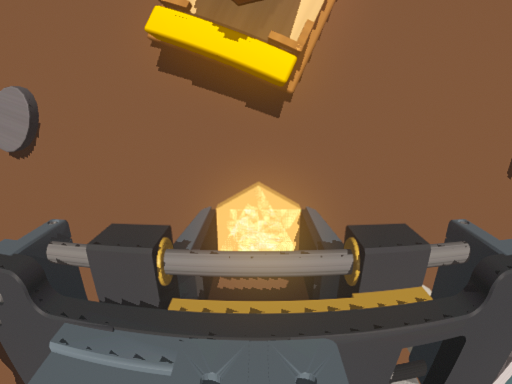

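Gripped at 50.6 mm and 15 N, with the plate's underside at TCP z + 12.6. Lift it and carry it to the deep cradle.

To row units: -41.4 mm is -0.828, -40 mm is -0.8, 8 degrees / 180 = 0.0444.

```bash
echo '[[[0,0,-0.6],[0,0,0]],[[0,0,-0.8],[0,0,0]],[[-0.828,-0.426,0],[0,0,0]],[[-0.828,-0.426,0],[0,0,0]],[[-0.828,-0.426,0],[0,0,0]],[[-0.828,-0.426,0],[0,0,0]],[[-0.8,-0.43,0],[0,0,0]],[[0,0,0],[0,0,0.0444]]]' > rows.txt && python3 -m pendant rows.txt|egrep width
echo '[[[0,0,0],[0,0,0.0444]],[[0,0,0],[0,0,0.0439]],[[0,0,0],[0,0,0]],[[0,0,0],[0,0,0]]]' > rows.txt && python3 -m pendant rows.txt; python3 -c "
from h import *
togo(557.1,-230.6,0.5,86.2)"; python3 snap.py p1
```

```text
gripper_width: 50.8
time_s: 11.4
ee_pos: [557.2, -230.8, 57.4]
ee_rot: [-180.0, 0.0, 86.3]
force: [-0.6, -0.7, -1.3]
gripper_width: 51.0
gripper_force: 15.0
go [ 0.2 -0.1 56.9] rot [-0.   0.   0.1]
[ 557.3 -230.7   57.4] [-180.      0.     86.32] [-24.  27.  97.  -0.  56. -20.]
```

View pics/p1.png

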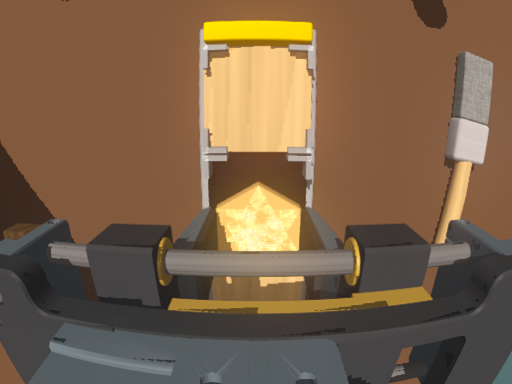

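The plate is held between the pads and lined up with the cradle. Lower, release and rise.

To row units: 20 mm is 0.4, 10 mm is 0.2.

```bash
echo '[[[0,0,0.4],[0,0,0]],[[0,0,0.4],[0,0,0]],[[0,0,0.2],[0,0,0]],[[0,0,0.12],[0,0,0]],[[0,0,0],[0,0,0]],[[0,0,0],[0,0,0]]]' > rows.txt && python3 -m pendant rows.txt
echo '[[[0,0,0],[0,0,0]],[[0,0,0],[0,0,0]],[[0,0,0],[0,0,0]]]' > rows.txt && python3 -m pendant rows.txt 60
echo '[[[0,0,-0.4],[0,0,0]],[[0,0,-0.8],[0,0,0]],[[0,0,-0.8],[0,0,0]],[[-0.8,0,-0.6],[0,0,0]],[[-0.8,0,0],[0,0,0]],[[0,0,0],[0,0,0]],[[0,0,0],[0,0,0]]]' > rows.txt && python3 -m pendant rows.txt |egrep force; python3 snap.py p2
python3 - <<'E'
from meas import *
f=load("p2")[1][:225,130:380];cv2.imwrite("pics/p2c.png",cv2.resize(f,None,fx=2,fy=2))
E
```

```text
time_s: 12.05
ee_pos: [557.8, -231.1, 2.1]
ee_rot: [179.9, 0.0, 86.2]
force: [-0.1, 0.6, 0.4]
gripper_width: 50.8
gripper_force: 15.0
time_s: 12.35
ee_pos: [557.6, -231.0, 2.0]
ee_rot: [179.9, 0.0, 86.2]
force: [0.0, -0.4, -0.8]
gripper_width: 60.0
gripper_force: 0.0
force: [-0.2, -0.3, 0.5]
gripper_force: 0.0
[ 551.4 -310.2  131. ] [-1.7994e+02 -6.0000e-02  8.6130e+01] [-30.  26.  87.   0.  67. -27.]
```

View pics/p2c.png

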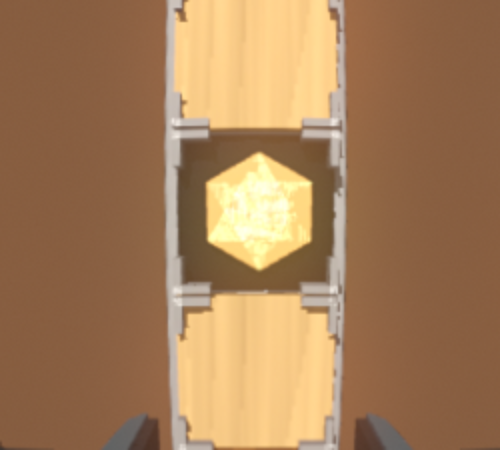

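The spacer lies flat and centred on the black floor at crop (259,211). Red is next.

```bash
python3 -c "
from h import *
togo(528.9,150.9,121,94)"
```

```text
go [458.5 -53.5  10.5] rot [-0.1 -0.1 -7.9]
```

To row units: 46 mm is 0.92, -5.4 mm is -0.108.

```bash
echo '[[[0.92,-0.108,0.02],[0,0,0]],[[0.92,-0.108,0.02],[0,0,0]],[[0.92,-0.108,0.02],[0,0,0]],[[0.92,-0.108,0.02],[0,0,0]],[[0.92,-0.108,0.02],[0,0,0]],[[0.92,-0.108,0.02],[0,0,0]],[[0.92,-0.108,0.02],[0,0,0]],[[0.92,-0.108,0.02],[0,0,0]]]' > rows.txt && python3 -m pendant rows.txt 74 >/dev/null
echo '[[[0.906,-0.104,0.02],[0,0,0]],[[0.906,-0.104,0.02],[0,0,0]],[[0,0,0],[0,0,-0.0439]],[[0,0,0],[0,0,0]],[[0,0,0],[0,0,0]],[[0,0,0],[0,0,0]]]' > rows.txt && python3 -m pendant rows.txt; python3 -c "
from h import *
togo(528.9,150.9,20,94)"; python3 snap.py r1
```

```text
time_s: 14.5
ee_pos: [528.7, 150.0, 121.3]
ee_rot: [-180.0, 0.0, 93.9]
force: [0.1, 0.4, 0.6]
gripper_width: 74.4
gripper_force: 0.0
go [  0.9   0.3 101.3] rot [-0.   0.  -0.1]
[528.9 149.8 121.4] [-1.7998e+02  1.0000e-02  9.3920e+01] [15. 19. 99. -0. 62. 11.]
```

View pics/r1.png

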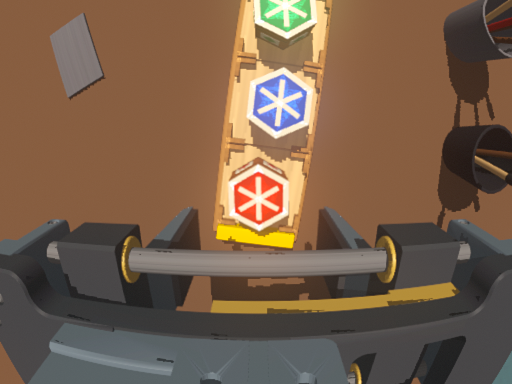

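The red lid at (259,197) is centred between the fingers with its flats parallel to them. Descend and grip.

To row units: 40 mm is 0.8, 15 mm is 0.3.

```bash
echo '[[[0.018,0,0.8],[0,0,0]],[[0,0,0.8],[0,0,0]],[[0,0,0.3],[0,0,0]],[[0,0,0.12],[0,0,0]],[[0,0,0],[0,0,0]],[[0,0,0],[0,0,0]]]' > rows.txt && python3 -m pendant rows.txt |egrep 'ee_pos|^force'
echo '[[[0,0,0],[0,0,0]],[[0,0,0],[0,0,0]],[[0,0,0],[0,0,0]],[[0,0,0],[0,0,0]],[[0,0,0],[0,0,0]]]' > rows.txt && python3 -m pendant rows.txt 45 25
echo '[[[0,0,-0.4],[0,0,0]],[[0,0,-0.8],[0,0,0]],[[0,0,-0.8],[0,0,0]],[[0,0,0],[0,0,0]],[[0,0,0],[0,0,0]]]' > rows.txt && python3 -m pendant rows.txt; python3 -c "
from h import *
togo(562.7,-147,120,94)"
python3 - <<'E'
from meas import *
m,f=load("r1")
for col in("blue",):
    for c in blobs(mask(f,col,90,70),5,350,3000):
        if 230<cen(c)[0]<330: print(col,cen(c),[np.round(x,1) for x in hexyaw(m,c,67)])
E
```

```text
ee_pos: [530.1, 151.3, 21.5]
force: [0.1, -0.0, 0.7]
time_s: 15.65
ee_pos: [529.3, 151.5, 21.1]
ee_rot: [180.0, -0.0, 94.1]
force: [-1.7, -0.3, 4.7]
gripper_width: 52.0
gripper_force: 25.0
time_s: 16.15
ee_pos: [529.0, 151.4, 120.6]
ee_rot: [180.0, -0.0, 94.1]
force: [-0.5, 0.4, -2.3]
gripper_width: 51.7
gripper_force: 25.0
go [-300.    12.4    0.6] rot [ 0.  -0.   0.1]
blue [279.39588729 102.43167726] [array([541.6, 232.5]), np.float64(57.8), np.float64(23.5)]
```

To row units: -43 mm is -0.86, 1.8 mm is 0.036, 7.9 degrees / 180 = 0.0439.

```bash
echo '[[[-0.86,0.036,0],[0,0,0]],[[-0.86,0.036,0],[0,0,0]],[[-0.86,0.036,0],[0,0,0]],[[-0.86,0.036,0],[0,0,0]],[[-0.86,0.036,0],[0,0,0]],[[-0.86,0.036,0],[0,0,0]],[[-0.84,0.032,0],[0,0,0]],[[0,0,0],[0,0,0.0439]]]' > rows.txt && python3 -m pendant rows.txt |egrep width
echo '[[[0,0,0.6],[0,0,0]],[[0,0,0.4],[0,0,0]],[[0,0,0],[0,0,0]],[[0,0,0],[0,0,0]]]' > rows.txt && python3 -m pendant rows.txt; python3 -c "
from h import *
togo(562.7,-147,22,86.2)"
```

```text
gripper_width: 51.9
time_s: 17.35
ee_pos: [561.8, -146.7, 69.0]
ee_rot: [-179.8, -0.0, 86.2]
force: [1.1, -0.6, -0.2]
gripper_width: 51.9
gripper_force: 25.0
go [-0.3  1.1 47. ] rot [-0.2 -0.  -0. ]
```

To row units: 25 mm is 0.5, 15 mm is 0.3.

```bash
echo '[[[0,0.02,0.5],[0,0,0]],[[0,0,0.3],[0,0,0]],[[0,0,0.14],[0,0,0]],[[0,0,0],[0,0,0]],[[0,0,0],[0,0,0]]]' > rows.txt && python3 -m pendant rows.txt | egrep 'ee_pos|force'
echo '[[[0,0,0],[0,0,0]],[[0,0,0],[0,0,0]],[[0,0,0],[0,0,0]]]' > rows.txt && python3 -m pendant rows.txt 70
echo '[[[0,0,-0.4],[0,0,0]],[[0,0,-0.8],[0,0,0]],[[0,0,-0.8],[0,0,0]],[[0,0,0],[0,0,0]]]' > rows.txt && python3 -m pendant rows.txt; python3 -c "
from h import *
togo(541.3,232.7,121,87.2)"
```

```text
ee_pos: [564.5, -147.2, 24.4]
force: [0.4, 0.2, -2.0]
gripper_force: 25.0
time_s: 18.15
ee_pos: [564.2, -147.2, 24.3]
ee_rot: [179.9, 0.0, 86.2]
force: [0.8, 0.2, -0.4]
gripper_width: 69.2
gripper_force: 0.0
time_s: 18.55
ee_pos: [567.7, -148.2, 129.8]
ee_rot: [179.3, 0.2, 86.2]
force: [1.1, 0.4, -0.1]
gripper_width: 69.8
gripper_force: 0.0
go [378.3 -51.9   7.1] rot [ 0.7  0.2 -1. ]
```

```bash
python3 -c "
from h import *
f=grab_frame('top')[130:220,260:400];cv2.imwrite('pics/t1.png',cv2.resize(f,None,fx=4,fy=4))
togo(541.3,232.7,121,87.2)"
```

```text
go [377.9 -49.9   4.9] rot [ 0.4  0.1 -1. ]
```

View pics/t1.png

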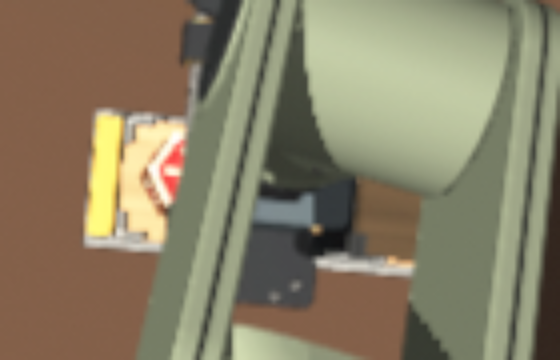

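The red box stands in the first carrier cradle next to the yellow bar, at crop (165,170). Blue is next.

To row units: 47 mm is 0.94, -6 mm is -0.12.

```bash
echo '[[[0.94,-0.12,0],[0,0,0]],[[0.94,-0.12,0],[0,0,0]],[[0.94,-0.12,0],[0,0,0]],[[0.94,-0.12,0],[0,0,0]],[[0.94,-0.12,0],[0,0,0]],[[0.94,-0.12,0],[0,0,0]],[[0.94,-0.12,0],[0,0,0]],[[0.94,-0.12,0],[0,0,0]]]' > rows.txt && python3 -m pendant rows.txt 74 >/dev/null
echo '[[[0.04,-0.04,0.06],[0,0,-0.0056]],[[0,0,0],[0,0,0]],[[0,0,0],[0,0,0]],[[0,0,0],[0,0,0]]]' > rows.txt && python3 -m pendant rows.txt; python3 -c "
from h import *
togo(541.3,232.7,22,87.2)"
```

```text
time_s: 19.8
ee_pos: [539.1, 231.9, 120.1]
ee_rot: [-180.0, 0.0, 87.1]
force: [0.1, -0.4, -0.3]
gripper_width: 74.0
gripper_force: 0.0
go [ 1.   2.2 98.1] rot [-0.   0.  -0.1]
```

```bash
echo '[[[0.02,0.044,0.8],[0,0,0]],[[0,0,0.8],[0,0,0]],[[0,0,0.24],[0,0,0]],[[0,0,0.12],[0,0,0]],[[0,0,0],[0,0,0]],[[0,0,0],[0,0,0]]]' > rows.txt && python3 -m pendant rows.txt |egrep 'ee_pos|^force'
echo '[[[0,0,0],[0,0,0]],[[0,0,0],[0,0,0]],[[0,0,0],[0,0,0]],[[0,0,0],[0,0,0]],[[0,0,0],[0,0,0]]]' > rows.txt && python3 -m pendant rows.txt 45 25
echo '[[[0,0,-0.4],[0,0,0]],[[0,0,-0.8],[0,0,0]],[[0,0,-0.8],[0,0,0]],[[0,0,0],[0,0,0]],[[0,0,0],[0,0,0]]]' > rows.txt && python3 -m pendant rows.txt; python3 -c "
from h import *
togo(557.4,-230.7,120,87.2)"
```

```text
ee_pos: [542.7, 234.6, 24.1]
force: [-0.6, -0.2, 0.1]
time_s: 20.9
ee_pos: [541.5, 234.6, 23.1]
ee_rot: [180.0, -0.0, 87.2]
force: [-1.4, 0.7, 6.0]
gripper_width: 51.8
gripper_force: 25.0
time_s: 21.4
ee_pos: [541.4, 234.4, 122.8]
ee_rot: [179.9, -0.0, 87.2]
force: [-0.8, 0.1, -1.9]
gripper_width: 51.8
gripper_force: 25.0
go [-463.7   38.9    2.7] rot [ 0.1 -0.  -0. ]
```

To row units: -46 mm is -0.92, 3.9 mm is 0.078.

```bash
echo '[[[-0.92,0.078,0],[0,0,0]],[[-0.92,0.078,0],[0,0,0]],[[-0.92,0.078,0],[0,0,0]],[[-0.92,0.078,0],[0,0,0]],[[-0.92,0.078,0],[0,0,0]],[[-0.92,0.078,0],[0,0,0]],[[-0.92,0.078,0],[0,0,0]],[[-0.92,0.078,0],[0,0,0]]]' > rows.txt && python3 -m pendant rows.txt |egrep width
echo '[[[-0.92,0.078,0],[0,0,0]],[[-0.98,0.078,0],[0,0,0.0056]],[[0,0,0.5],[0,0,0]],[[0,0,0.4],[0,0,0]],[[0,0,0],[0,0,0]],[[0,0,0],[0,0,0]],[[0,0,0],[0,0,0]]]' > rows.txt && python3 -m pendant rows.txt; python3 -c "
from h import *
togo(557.4,-230.7,24,86.2)"
```

```text
gripper_width: 52.0
time_s: 22.9
ee_pos: [557.9, -229.9, 77.9]
ee_rot: [180.0, 0.0, 86.2]
force: [-0.2, -1.1, -0.5]
gripper_width: 51.8
gripper_force: 25.0
go [-0.9 -0.4 53.9] rot [0. 0. 0.]
```

Units first: shifts go in shares of 50 mm and turns go in shares of pi rad. So 25 mm is 0.5, 18 mm is 0.36.

```bash
echo '[[[-0.02,0,0.5],[0,0,0]],[[0,0,0.36],[0,0,0]],[[0,0,0.16],[0,0,0]],[[0,0,0.04],[0,0,0]],[[0,0,0],[0,0,0]],[[0,0,0],[0,0,0]]]' > rows.txt && python3 -m pendant rows.txt | egrep 'ee_pos|force'
echo '[[[0,0,0],[0,0,0]],[[0,0,0],[0,0,0]],[[0,0,0],[0,0,0]]]' > rows.txt && python3 -m pendant rows.txt 70
echo '[[[0,0,-0.4],[0,0,0]],[[0,0,-0.8],[0,0,0]],[[0,0,-0.8],[0,0,0]],[[0,0,0],[0,0,0]],[[0,0,0],[0,0,0]]]' > rows.txt && python3 -m pendant rows.txt|egrep 'ee_pos|force'; python3 -c "
from h import *
togo(540.3,317.6,121,96.4)"
```

```text
ee_pos: [558.2, -231.3, 25.6]
force: [-0.4, -0.4, -0.6]
gripper_force: 25.0
time_s: 23.8
ee_pos: [557.6, -231.2, 25.0]
ee_rot: [179.9, 0.0, 86.2]
force: [-0.6, -0.3, -0.2]
gripper_width: 69.3
gripper_force: 0.0
ee_pos: [557.7, -231.2, 125.5]
force: [-0.3, 0.5, -0.5]
gripper_force: 0.0
go [546.4 -54.1   3.9] rot [  0.1   0.1 -10.2]
```

To row units: 45.5 mm is 0.91, -4.5 mm is -0.09.

```bash
echo '[[[0.91,-0.09,0],[0,0,0]],[[0.91,-0.09,0],[0,0,0]],[[0.91,-0.09,0],[0,0,0]],[[0.91,-0.09,0],[0,0,0]],[[0.91,-0.09,0],[0,0,0]],[[0.91,-0.09,0],[0,0,0]],[[0.91,-0.09,0],[0,0,0]],[[0.91,-0.09,0],[0,0,0]]]' > rows.txt && python3 -m pendant rows.txt 74 >/dev/null
echo '[[[0.91,-0.09,0.02],[0,0,0]],[[0.91,-0.09,0.02],[0,0,0]],[[0.91,-0.09,0.02],[0,0,0]],[[0.918,-0.092,0.02],[0,0,0]],[[0,0,0],[0,0,-0.0278]],[[0,0,0],[0,0,-0.0289]],[[0,0,0],[0,0,0]],[[0,0,0],[0,0,0]]]' > rows.txt && python3 -m pendant rows.txt; python3 -c "
from h import *
togo(540.3,317.6,22,96.4)"
```

```text
time_s: 25.9
ee_pos: [539.2, 317.2, 119.0]
ee_rot: [-179.9, 0.1, 96.3]
force: [0.4, -0.1, -0.5]
gripper_width: 74.1
gripper_force: 0.0
go [ 0.4  1.4 97. ] rot [-0.1  0.1 -0.1]
```

To row units: 40 mm is 0.8, 12 mm is 0.24.

```bash
echo '[[[0.008,0,0.8],[0,0,0]],[[0,0,0.8],[0,0,0]],[[0,0,0.24],[0,0,0]],[[0,0,0.08],[0,0,0]],[[0,0,0],[0,0,0]],[[0,0,0],[0,0,0]]]' > rows.txt && python3 -m pendant rows.txt |egrep 'ee_pos|^force'
echo '[[[0,0,0],[0,0,0]],[[0,0,0],[0,0,0]],[[0,0,0],[0,0,0]],[[0,0,0],[0,0,0]],[[0,0,0],[0,0,0]]]' > rows.txt && python3 -m pendant rows.txt 45 25
echo '[[[0,0,-0.4],[0,0,0]],[[0,0,-0.8],[0,0,0]],[[0,0,-0.8],[0,0,0]],[[0,0,0],[0,0,0]],[[0,0,0],[0,0,0]]]' > rows.txt && python3 -m pendant rows.txt; python3 -c "
from h import *
togo(551.8,-314.2,123,96.4)"
```

```text
ee_pos: [541.2, 318.8, 26.3]
force: [0.7, 0.4, 0.3]
time_s: 27.0
ee_pos: [540.1, 318.4, 25.1]
ee_rot: [179.9, -0.0, 96.4]
force: [0.1, 0.1, 4.3]
gripper_width: 51.9
gripper_force: 25.0
time_s: 27.5
ee_pos: [539.9, 318.2, 124.8]
ee_rot: [179.9, -0.0, 96.4]
force: [-1.1, -0.5, -1.4]
gripper_width: 51.9
gripper_force: 25.0
go [-629.8  -58.3    1.5] rot [ 0.1 -0.  -0. ]
```

To row units: -45 mm is -0.9, -4.2 mm is -0.084.

```bash
echo '[[[-0.9,-0.084,0],[0,0,0]],[[-0.9,-0.084,0],[0,0,0]],[[-0.9,-0.084,0],[0,0,0]],[[-0.9,-0.084,0],[0,0,0]],[[-0.9,-0.084,0],[0,0,0]],[[-0.9,-0.084,0],[0,0,0]],[[-0.9,-0.084,0],[0,0,0]],[[-0.9,-0.084,0],[0,0,0]]]' > rows.txt && python3 -m pendant rows.txt |egrep width
echo '[[[-0.9,-0.084,0],[0,0,0]],[[-0.9,-0.084,0],[0,0,0]],[[-0.9,-0.084,0],[0,0,0]],[[-0.9,-0.084,0],[0,0,0]],[[-0.9,-0.084,0],[0,0,0]],[[-0.9,-0.084,0],[0,0,0]],[[0,0,0],[0,0,0.0278]],[[0,0,0],[0,0,0.0289]]]' > rows.txt && python3 -m pendant rows.txt|egrep width
echo '[[[0,0,0.5],[0,0,0]],[[0,0,0.4],[0,0,0]],[[0,0,0],[0,0,0]],[[0,0,0],[0,0,0]],[[0,0,0],[0,0,0]]]' > rows.txt && python3 -m pendant rows.txt; python3 -c "
from h import *
togo(551.8,-314.2,26,86.2)"
```

```text
gripper_width: 52.1
gripper_width: 52.0
time_s: 29.6
ee_pos: [551.7, -314.7, 79.9]
ee_rot: [180.0, 0.0, 86.2]
force: [0.7, -0.5, -0.9]
gripper_width: 51.9
gripper_force: 25.0
go [ 0.5  0.1 53.9] rot [ 0.  0. -0.]
```

To row units: 25 mm is 0.5, 18 mm is 0.36.

```bash
echo '[[[0,0,0.5],[0,0,0]],[[0,0,0.36],[0,0,0]],[[0,0,0.16],[0,0,0]],[[0,0,0.06],[0,0,0]],[[0,0,0],[0,0,0]],[[0,0,0],[0,0,0]]]' > rows.txt && python3 -m pendant rows.txt | egrep 'ee_pos|force'
echo '[[[0,0,0],[0,0,0]],[[0,0,0],[0,0,0]],[[0,0,0],[0,0,0]]]' > rows.txt && python3 -m pendant rows.txt 70
echo '[[[0,0,-0.4],[0,0,0]],[[0,0,-0.8],[0,0,0]],[[0,0,-0.8],[0,0,0]],[[-0.6,0,-0.8],[0,0,0]],[[-0.6,0,-0.8],[0,0,0]],[[0,0,0],[0,0,0]],[[0,0,0],[0,0,0]]]' > rows.txt && python3 -m pendant rows.txt|egrep 'ee_pos|force'; python3 snap.py e1
python3 - <<'E'
from meas import *
m,f=load("e1");
for k in("red","blue","green"):
    for c in blobs(mask(f,k,90,70),5,350,3000):
        if 200<cen(c)[0]<320: a=hexyaw(m,c,67);print(k,cen(c).round(1),a[0].round(1),round(a[1],1),"r",round(a[2],2))
E
```

```text
ee_pos: [552.0, -314.9, 26.6]
force: [-0.0, 0.7, -1.1]
gripper_force: 25.0
time_s: 30.5
ee_pos: [551.6, -314.7, 26.1]
ee_rot: [179.9, 0.0, 86.2]
force: [-0.1, 0.3, -0.6]
gripper_width: 69.4
gripper_force: 0.0
ee_pos: [547.2, -374.9, 206.3]
force: [-0.2, 0.0, -0.6]
gripper_force: 0.0
[ 546.6 -373.7  204.7] [-1.7993e+02 -7.0000e-02  8.6150e+01] [-35.  26.  76.   0.  78. -32.]
blue [259.   52.3] [ 559.  -233.6] 56.4 r 23.3
green [258.4 124.8] [ 552.7 -315.8] 55.4 r 23.42
```

View pics/e1.png

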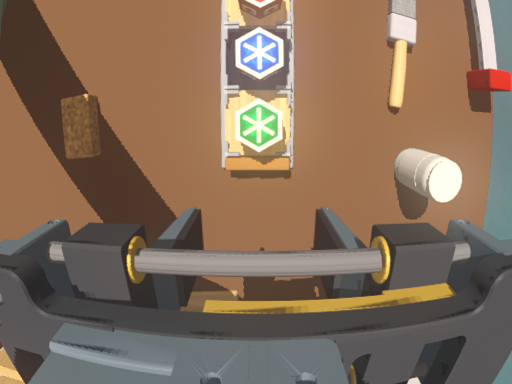

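Green (258,125) and blue (259,52) stand upright and centred, and red is beyond them at the top edge. As a last check I will look from the scene camera and from the wrist, moved so all three lids show.

```bash
echo '[[[-0.9,0,-0.6],[0,0,0]],[[0,0,-0.8],[0,0,0]],[[0,0,0],[0,0,0]],[[0,0,0],[0,0,0]]]' > rows.txt && python3 -m pendant rows.txt|egrep ee_pos; python3 - <<'E'
from meas import *
m=camera_model("wrist");f=grab_frame("wrist");m1=load("e1")
for k in("red","blue","green"):
    for c in blobs(mask(f,k,90,70),5,200,3000):
        if 200<cen(c)[0]<320: a=hexyaw(m,c,67);print(k,cen(c).round(1),a[0].round(1),round(a[1],1),"r",round(a[2],2))
s=grab_frame("scene")[200:360,110:290];cv2.imwrite("pics/sc.png",cv2.resize(s,None,fx=3,fy=3))
E
```

```text
ee_pos: [544.5, -414.8, 272.3]
blue [259.5  34. ] [ 559.1 -233.6] 56.3 r 22.48
green [258.9  93.4] [ 552.7 -315.8] 56.1 r 22.81
```

View pics/sc.png

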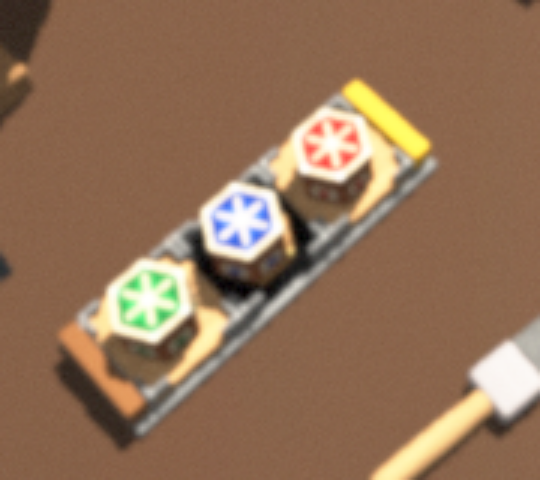

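All three stand upright, red at crop (333,147) by the yellow bar, then blue (241,222) and green (150,300). Hand in.

```bash
python3 -c "
from workcell import *
print(job_done())"
```

```text
the job is handed in; nothing more can be done
None
```

The job is handed in at about 31 s of the 99 s allowed, after a first spacer grasp that missed without moving it: the spacer is flat in the deep cradle, and red, blue and green stand upright in the carrier in that order from its yellow end.

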